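# Put the calibration kit back on its marked rests

### The arm

A 6-joint arm with a two-finger parallel gripper is mounted at the origin on the work surface; the furniture and walls round the work are solid. World frame = base frame: x ahead of the robot, y to its left, z up, the work surface at z = 0. Lengths are in m, angles in rad, forces in N, time in s.
With the tool pointing down it reaches from about 0.35 to 0.775 m from the base axis. Payload 7.3 kg.
Tool frame: the origin (TCP) lies at the very end of the fingers, on their centre line; the grasp point (between the pads) lies robot.pinch_z behind it (robot.pinch_z is the distance from the TCP to the grasp point, in m); y points along the fingers, z is the direction in which the jaws open and shut, and the axes are right-handed (so a half turn about y gives the same grasp; the last joint's range is limited). The gripper opens to 92 mm and grips with 3 to 60 N. Pads are 19 mm wide; open, the fingers measure 130 mm over their backs; the gripper's body (75 mm by 190 mm) begins 47 mm behind the grasp point.
Start: joints at [1.043, 0.342, 1.524, -0, 1.275, -0.146], TCP at [0.196, 0.487, 0.227] pointing down, gripper open.
Joint ranges: [-2.53, 2.53], [-0.77, 2.02], [0.04, 2.7], [-1, 4.14], [0.28, 2.66], [-3.11, 3.11]. Speed limits (rad/s): [2.57, 2.57, 3.14, 3.14, 3.14, 3.14].

### API

Orientations are given as [roll, pitch, yaw] about the fixed x, y, z axes, in that order (R = Rz(yaw) Ry(pitch) Rx(roll)).
In Python, from cell import status, viewer, robot gives the robot as it stands. The module is installed in compiled form; this text tells all that it offers.
- The arm moves only by the shell command python3 -m pendant 'ROWS' [FORCE]. ROWS is JSON, a list that holds one entry, the list of rows, each a list of 7 numbers: the shift along the tool's x, y, z in cm, then the turn, a rotation vector about the tool's x, y, z in rad, then the finger opening in cm, from 0 to 9.18. A call has 1 to 20 rows; each row is the pose to reach, as a shift and turn from the pose commanded when the call began, along the tool's axes at that moment; what a row does not reach only later rows make up. A row lasts 1/10 s, in which the tool goes at most 50 mm and 8.59 degrees, less where a joint would pass 70% of its speed; a pose out of reach is approached as far as the arm can. A call with a gripper value outside its range is refused whole. The fingers move at their own pace and stop on an object; FORCE is the grip in N (left out, the last holds). Time passes only in rows, so rows that repeat a pose let the fingers close. It gives the time, the measured TCP pose, the force and the opening at its end, in the units of the state.
- status.observe(): the state, without advancing time (a new reading comes with each control period).
- viewer.read_camera(name): name is "side" or "top" or "wrist"; returns a dict with "image" (400x640x3 uint8, red, green, blue), "range_z" (400x640 float32, m along the optical axis (not along the pixel's ray), 0 where there is no reading), "fx", "fy", "cx", "cy" (pixels), "distortion" ([k1, k2, p1, p2, k3] as OpenCV has them; the pictures are not rectified), "camera_from_world" (4x4, takes a point from world to camera coordinates). Camera axes: x right, y up, looking along -z (the intrinsics and any distortion apply to the point x, -y, -z); pixel columns grow to the right and rows downward; lengths in m; the calibration is good to about 2 mm. A picture is of the moment at which its call begins.
- robot.hand_in(): hands the job in, once; it reports no verdict.
The state is a dict: "time": time; "qpos": joint angles; "qvel": joint speeds; "joint_efforts": joint torques, N m; "tool_pos": TCP position; "tool_rot": TCP orientation; "contact_force": force on the tool from outside, world axes, zero at the start; "torque": the same for the moment, N m; "opening": finger opening in m.
Only numpy, scipy, OpenCV 4.12 (cv2) and the standard library are available. Lean on these libraries where they do the work, as an engineer would, in place of code of your own. Each camera call takes 0.05 s, during which the arm holds its last target. There are 200 camera calls.

### The job

Put the calibration kit away: set the ring gauge, the brass hexagon adaptor, the large weight and the small weight each on the grey rest whose dark mark has its shape and size, centred on the mark and standing upright as it stood before (the ring gauge lying flat). Set them down without dropping them, and leave the oil bottle and the pressure gauge where they are.

Things in the scene. Friction and masses are not known exactly. Their poses are not given: they have to be found in the camera images.
- ring_piece: Ring gauge: plain light-grey steel ring lying flat, 54 mm outside diameter, 18 mm high, with a hole of about 25 mm, 0.2 kg; origin at the centre of its underside, z up. Grasp it across its outside diameter, low down. Belongs on the round rest.
- adaptor_piece: Brass-coloured adaptor standing on its hexagon end: hexagon 27 mm across flats (flats face its x axis and every 60 degrees from it), 31 mm across corners, 22 mm high, and above it a ribbed round neck of 19 mm diameter up to 40 mm height, 0.11 kg; origin at the centre of its underside, z up. Belongs on the hexagonal rest.
- large_weight: Large calibration weight: light-grey upright cylinder with a knob top, 37 mm diameter, 88 mm high, 0.44 kg; feels like a plain cylinder of 37 mm over its full height, so grasp the body at about half height; origin at the centre of its underside, z up. Belongs on the larger square rest.
- small_weight: Small calibration weight: light-grey upright cylinder with a knob top, 25 mm diameter, 58 mm high, 0.18 kg; feels like a plain cylinder of 25 mm over its full height; origin at the centre of its underside, z up. Belongs on the smaller square rest.
- rest_ring: Fixed grey plate 6 mm thick lying on the worktop, yaw within 0.5 rad either way; origin at the centre of its underside, so its top is 6 mm above the origin; a flat dark mark (no recess) at its centre, x = y = 0: round plate of 84 mm diameter, mark a ring of 54 mm outside and 24 mm inside diameter (for the ring gauge).
- rest_hex: Fixed grey plate 6 mm thick lying on the worktop, yaw within 0.5 rad either way; origin at the centre of its underside, so its top is 6 mm above the origin; a flat dark mark (no recess) at its centre, x = y = 0: hexagonal plate 70 mm across flats, mark a hexagon 27 mm across flats (for the adaptor).
- rest_large: Fixed grey plate 6 mm thick lying on the worktop, yaw within 0.5 rad either way; origin at the centre of its underside, so its top is 6 mm above the origin; a flat dark mark (no recess) at its centre, x = y = 0: square plate 80 x 80 mm, mark a disc of 37 mm diameter (for the large weight).
- rest_small: Fixed grey plate 6 mm thick lying on the worktop, yaw within 0.5 rad either way; origin at the centre of its underside, so its top is 6 mm above the origin; a flat dark mark (no recess) at its centre, x = y = 0: square plate 60 x 60 mm, mark a disc of 25 mm diameter (for the small weight).
- dropper_bottle: White oil bottle with a red pointed cap, 46 mm diameter, 119 mm high, standing loose among the kit; origin at the centre of its underside, z up. Leave it alone.
- dial_gauge: Pressure gauge lying loose on its back, round dial case of 75 mm diameter and 40 mm height with a brass stem, 109 mm long over all along its x axis; origin at the middle of its length on the underside, the case's centre 17 mm along its +x, the stem towards -x. Always at the right-hand far side of the work area. Leave it alone.
Not all that is in view belongs to the job. What is shaped like the large_weight but green is not meant. Leave any green look-alike of the adaptor_piece alone.

How it is judged:
At the end, for the whole second after the job is handed in: Each of the four pieces stands at rest on the top of its own rest (underside 3 to 11 mm above the rest's underside), its centre within 12 mm of the rest's centre, upright to within 0.1 rad (horizontal distance between ring_piece and rest_ring below 0.012 m and z of ring_piece in the frame of rest_ring between 0.003 and 0.011 m and angle between each of ring_piece, adaptor_piece, large_weight, small_weight's own z axis and vertical below 0.1 rad and linear speed of each of ring_piece, adaptor_piece, large_weight, small_weight below 0.02 m/s and angular speed of each of ring_piece, adaptor_piece, large_weight, small_weight below 0.2 rad/s and horizontal distance between adaptor_piece and rest_hex below 0.012 m and z of adaptor_piece in the frame of rest_hex between 0.003 and 0.011 m and horizontal distance between large_weight and rest_large below 0.012 m and z of large_weight in the frame of rest_large between 0.003 and 0.011 m and horizontal distance between small_weight and rest_small below 0.012 m and z of small_weight in the frame of rest_small between 0.003 and 0.011 m); the robot touches nothing.
It fails at once if a piece of the kit is dropped (falls free from more than about 3 cm) ((contact force between ring_piece and the fingers below 0.01 N and linear speed of ring_piece above 0.75 m/s) or (contact force between adaptor_piece and the fingers below 0.01 N and linear speed of adaptor_piece above 0.75 m/s) or (contact force between large_weight and the fingers below 0.01 N and linear speed of large_weight above 0.75 m/s) or (contact force between small_weight and the fingers below 0.01 N and linear speed of small_weight above 0.75 m/s)).
It fails at once if the oil bottle is shifted by more than 3 cm or knocked over (distance of dropper_bottle from where it was at the start of the episode above 0.03 m or angle between dropper_bottle's own z axis and vertical above 0.4 rad).
It fails at once if the pressure gauge is shifted by more than 3 cm or knocked over (distance of dial_gauge from where it was at the start of the episode above 0.03 m or angle between dial_gauge's own z axis and vertical above 0.4 rad).
It also fails if it takes over 112 s, if anything falls off the work surface, if the arm or the gripper's body presses on something with over 40 N, if the wrist force passes 120 N, or if a joint passes its speed limit or range.

## Working session

There is one attempt and no reset: what is moved stays moved. The work goes in short steps, Python scripts to look and compute and a shell command to move; the robot and the scene stay as the last step left them, time stands still between calls to the robot, and variables do not carry over. Pictures are saved under pics/ and viewed, about 12 in all and at most 16, crops included, and the job is handed in when it is done.

```bash
mkdir -p pics
cat > h.py <<'E'
import numpy as np, cv2
from cell import status, viewer, robot
from scipy.spatial.transform import Rotation as R
def cam(n):
    return viewer.read_camera(n)
def save(im,f): cv2.imwrite(f,cv2.cvtColor(np.ascontiguousarray(im),cv2.COLOR_RGB2BGR))
def rays(c,uv):
    K=np.array([[c['fx'],0,c['cx']],[0,c['fy'],c['cy']],[0,0,1]])
    p=cv2.undistortPoints(np.array(uv,float).reshape(-1,1,2),K,np.array(c['distortion'],float)).reshape(-1,2)
    return np.c_[p[:,0],-p[:,1],-np.ones(len(p))]
def at_z(c,uv,z):
    T=np.linalg.inv(c['camera_from_world']); d=rays(c,uv)@T[:3,:3].T; o=T[:3,3]
    return o+d*((z-o[2])/d[:,2])[:,None]
def cloud(c):
    h,w=c['range_z'].shape; u,v=np.meshgrid(np.arange(w),np.arange(h))
    T=np.linalg.inv(c['camera_from_world']); d=rays(c,np.c_[u.ravel(),v.ravel()])*c['range_z'].reshape(-1,1)
    P=(d@T[:3,:3].T+T[:3,3]).reshape(h,w,3); P[c['range_z']==0]=np.nan; return P
E
python3 - <<'E'
from h import *
import pickle
s=status.observe(); print(s, robot.pinch_z)
for n in ('top','side'):
    c=cam(n); pickle.dump(c,open(n+'.pkl','wb')); save(c['image'],f'pics/{n}0.png'); print(n,np.linalg.inv(c['camera_from_world']).round(3),c['fx'])
E
```

```text
{'time': 0.0, 'qpos': array([ 1.04299882e+00,  3.42725078e-01,  1.52498854e+00, -1.94259829e-05,
        1.27540479e+00, -1.45992557e-01]), 'qvel': array([-1.01881769e-03, -1.02626769e-03, -4.16679979e-05, -1.00580089e-03,
        1.00046532e-05, -2.49777073e-04]), 'joint_efforts': array([-3.94507069e-04, -4.31224322e+01, -2.44219369e+01,  7.18078902e-02,
        5.58430958e-02, -1.11253182e-04]), 'tool_pos': array([0.1953921 , 0.48685751, 0.22605368]), 'tool_rot': array([-1.57230855e+00,  2.03580046e-04, -3.81799433e-01]), 'contact_force': array([ 0.15995656,  0.03194857, -0.54026591]), 'torque': array([ 0.00880918, -0.05161721, -0.04636111]), 'opening': 0.09186461305229632} 0.0188
top [[-0.017  0.987 -0.158  0.372]
 [-1.    -0.015  0.014  0.083]
 [ 0.011  0.158  0.987  0.915]
 [ 0.     0.     0.     1.   ]] 427.8859976727102
side [[-0.973  0.116 -0.199  0.343]
 [-0.229 -0.557  0.798  0.828]
 [-0.018  0.822  0.569  0.586]
 [ 0.     0.     0.     1.   ]] 396.6731905414837
```

View pics/top0.png

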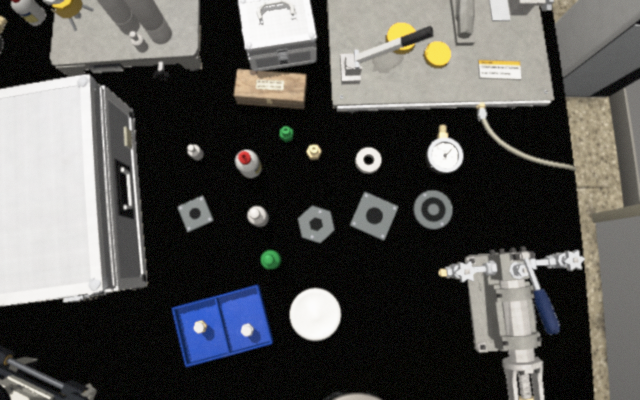

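View pics/side0.png

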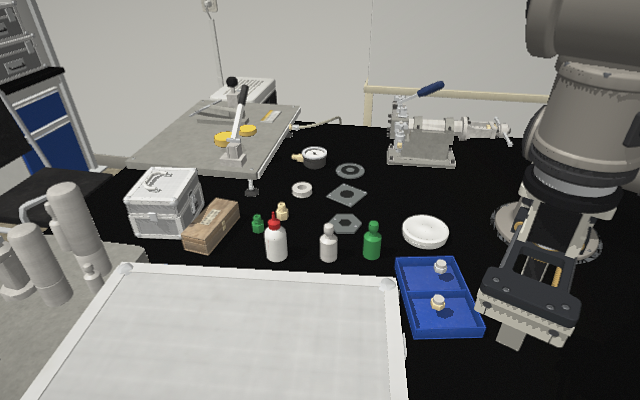

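Top view, with candidates:
- **Large weight:** light grey at (258,215). The green one at (270,259) is the look-alike.
- **Adaptor:** brass at (314,151). The green one at (287,132) is the look-alike, and the items in the blue tray at (200,327) and (247,330) are white-topped fittings.
- **Small weight:** (195,152).
- **Ring:** (368,160), a light ring. The dark ring at (433,210) is the rest's mark.
- **Rests:** small (196,214), hex (316,224), large (374,215), ring (433,210).
- **Leave alone:** bottle (248,163) and gauge (445,153).

Next I'll confirm with one enlarged crop and measure.

Run:
```python
from h import *
import pickle
c=pickle.load(open('top.pkl','rb')); P=cloud(c); im=c['image']
save(cv2.resize(im[110:285,165:480],(800,444),interpolation=cv2.INTER_CUBIC),'pics/crop.png')
z=P[...,2]
print('table z', np.nanmedian(z[180:190,300:340]))
# objects: components by height
from scipy import ndimage as N
m=(z>0.003)&(P[...,0]>0.2)
m[:110]=0;m[290:]=0;m[:,:165]=0;m[:,490:]=0
l,n=N.label(m)
for i in range(1,n+1):
    k=l==i
    if k.sum()<60: continue
    q=P[k]; v,u=np.argwhere(k).mean(0); zt=np.nanmax(q[:,2]); top=q[q[:,2]>zt-.006]
    lo,hi=q.min(0),q.max(0)
    print(k.sum(),'px',round(u),round(v),'zmax',zt.round(3),'mean',q[:,:2].mean(0).round(4),'topmean',top[:,:2].mean(0).round(4),'bbox',lo[:2].round(3),hi[:2].round(3),im[k].mean(0).round())
# dark marks
for nm,(u,v) in dict(small=(196,214),hex=(316,224),large=(374,215),ring=(433,210)).items():
    r=24; g=im[v-r:v+r,u-r:u+r].astype(float).mean(2); zz=z[v-r:v+r,u-r:u+r]
    b=(g>70).astype(np.uint8); ll,_=N.label(b); s=N.sum(b,ll,range(1,ll.max()+1)); kk=ll==1+np.argmax(s)
    f=N.binary_fill_holes(kk); vv,uu=np.argwhere(f).mean(0)+[v-r,u-r]
    mk=N.binary_erosion(f&~kk,iterations=0); vm,um=np.argwhere(mk).mean(0)+[v-r,u-r]
    pc=at_z(c,[[uu,vv],[um,vm]],.006)
    rect=cv2.minAreaRect(at_z(c,np.argwhere(f)[:,::-1]+[u-r,v-r],.006)[:,:2].astype(np.float32))
    print(nm,f.sum(),pc[:,:2].round(4).tolist(),'rect',np.round(rect[0],4),np.round(rect[1],4))
```

```text
table z 0.000261925841848476
132 px 483 119 zmax 0.094 mean [ 0.6585 -0.2721] topmean [ 0.6603 -0.272 ] bbox [ 0.629 -0.295] [ 0.708 -0.262] [188. 186. 176.]
1167 px 444 153 zmax 0.045 mean [ 0.6004 -0.2009] topmean [ 0.5967 -0.2019] bbox [ 0.559 -0.255] [ 0.671 -0.163] [218. 216. 212.]
163 px 286 134 zmax 0.044 mean [0.65   0.1365] topmean [0.6536 0.1373] bbox [0.638 0.122] [0.669 0.151] [ 51. 118.  65.]
165 px 313 152 zmax 0.043 mean [0.6085 0.0781] topmean [0.6116 0.0784] bbox [0.598 0.063] [0.633 0.092] [195. 183. 144.]
170 px 195 152 zmax 0.061 mean [0.611 0.33 ] topmean [0.6141 0.3328] bbox [0.602 0.321] [0.626 0.345] [155. 152. 147.]
427 px 368 160 zmax 0.023 mean [ 0.5914 -0.0396] topmean [ 0.592  -0.0404] bbox [ 0.563 -0.071] [ 0.619 -0.014] [219. 216. 211.]
546 px 248 163 zmax 0.119 mean [0.5753 0.2119] topmean [0.5825 0.2163] bbox [0.559 0.193] [0.623 0.25 ] [150. 119. 114.]
1124 px 433 209 zmax 0.011 mean [ 0.4828 -0.1777] topmean [ 0.4829 -0.1785] bbox [ 0.442 -0.221] [ 0.528 -0.137] [102. 105. 104.]
1352 px 374 216 zmax 0.012 mean [ 0.471  -0.0492] topmean [ 0.471  -0.0
[... 353 characters left out ...]
0.4712 0.196 ] bbox [0.453 0.178] [0.495 0.215] [175. 171. 166.]
299 px 270 260 zmax 0.092 mean [0.3816 0.1667] topmean [0.3818 0.1693] bbox [0.365 0.151] [0.402 0.187] [ 55. 133.  71.]
1167 px 471 271 zmax 0.165 mean [ 0.3504 -0.2269] topmean [ 0.353 -0.188] bbox [ 0.311 -0.296] [ 0.385 -0.154] [177. 175. 170.]
small 804 [[0.4828, 0.3344], [nan, nan]] rect [0.4831 0.3345] [0.0613 0.0617]
hex 985 [[0.456, 0.0756], [nan, nan]] rect [0.4563 0.0757] [0.0788 0.0716]
large 1413 [[0.472, -0.0491], [nan, nan]] rect [ 0.4723 -0.0492] [0.0811 0.0811]
ring 1193 [[0.4835, -0.1778], [nan, nan]] rect [ 0.4839 -0.1787] [0.0834 0.0833]<stdin>:23: RuntimeWarning: Mean of empty slice.
  ret = um.true_divide(
```

View pics/crop.png

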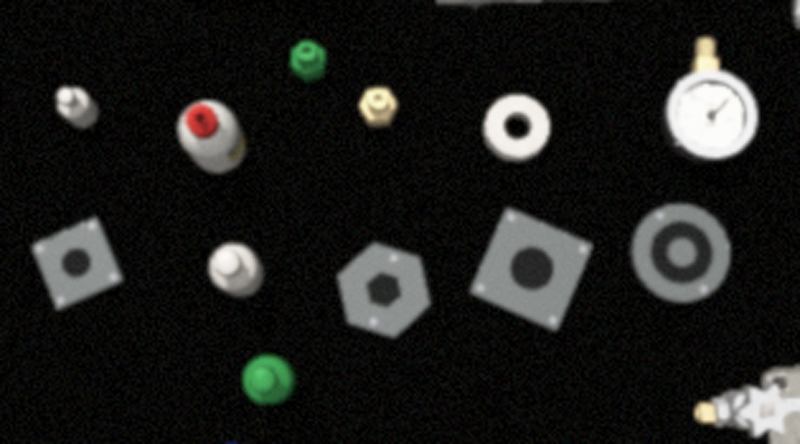

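The crop shows the pale grey weights, the brass adaptor, the light ring and the four rests clearly, and the look-alikes are plainly green. I'll start with the large weight and work out the first row.

```bash
cat >> h.py <<'E'
def row(x,y,z,yaw):
    s=status.observe(); A=R.from_euler('xyz',s['tool_rot']); B=R.from_euler('xyz',[-np.pi/2,0,yaw])
    print('row',(A.inv().apply(np.array([x,y,z])-s['tool_pos'])*100).round(2),(A.inv()*B).as_rotvec().round(3))
E
python3 -c "
from h import *
row(.4715,.1965,.20,0)"
```

```text
row [ 36.44   2.63 -16.66] [ 0.001 -0.382 -0.   ]
```

```bash
python3 -m pendant '[[[36.4,2.6,-16.7,0,-0.382,0,9],[36.4,2.6,-16.7,0,-0.382,0,9],[36.4,2.6,-16.7,0,-0.382,0,9],[36.4,2.6,-16.7,0,-0.382,0,9],[36.4,2.6,-16.7,0,-0.382,0,9],[36.4,2.6,-16.7,0,-0.382,0,9],[36.4,2.6,-16.7,0,-0.382,0,9],[36.4,2.6,-16.7,0,-0.382,0,9],[36.4,2.6,-16.7,0,-0.382,0,9],[36.4,2.6,-16.7,0,-0.382,0,9],[36.4,2.6,-16.7,0,-0.382,0,9],[36.4,2.6,-16.7,0,-0.382,0,9]]]' 25
python3 - <<'E'
from h import *
c=cam('wrist'); save(c['image'],'pics/w1.png'); T=np.linalg.inv(c['camera_from_world']); print(T.round(3)); row(.4715,.1965,.033,0)
P=cloud(c); z=P[...,2]
k=(z>.06)&(np.abs(P[...,0]-.4715)<.04)&(np.abs(P[...,1]-.1965)<.04); q=P[k]; print(len(q)); 
if len(q): print(q.min(0),q.max(0),np.median(q,0))
E
```

```text
time: 1.3
tool_pos: [0.47, 0.1979, 0.2008]
tool_rot: [-1.57, 0.0, 0.002]
contact_force: [-0.8, 0.4, 1.2]
opening: 0.09
[[-0.001 -0.957 -0.291  0.391]
 [ 1.    -0.001 -0.001  0.197]
 [ 0.    -0.291  0.957  0.359]
 [ 0.     0.     0.     1.   ]]
row [ 0.14 16.79 -0.15] [-0.     0.002 -0.   ]
28048
[0.43789003 0.15650107 0.06949341] [0.47981249 0.23649952 0.30991953] [0.44415582 0.198433   0.3004908 ]
```

View pics/w1.png

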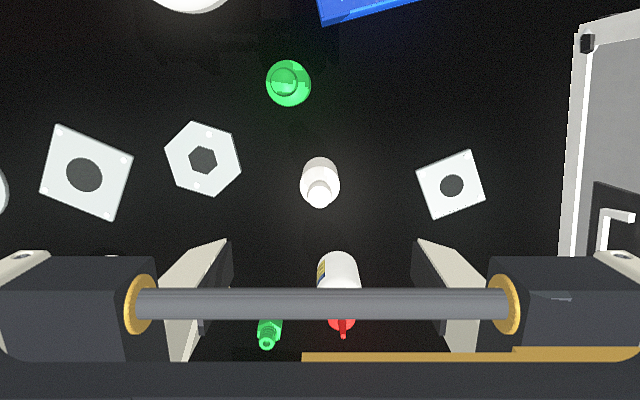

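The wrist view shows the weight between the fingers, with its knob top at (319,193) and its body centred at col 320. It also shows the marks at (452,186), (204,160) and (84,174).

Run:
```python
from h import *
c=cam('wrist')
print('weight knob',at_z(c,[[319,193]],.086).round(4)); print('marks small,hex,large',at_z(c,[[452,186],[203.5,160],[84,174]],.006).round(4))
```

```text
weight knob [[0.4682 0.1955 0.086 ]]
marks small,hex,large [[ 0.483   0.3351  0.006 ]
 [ 0.4557  0.0759  0.006 ]
 [ 0.4706 -0.05    0.006 ]]
```

```bash
python3 -m pendant '[[[0,5,-0.2,0,0,0,9],[0,10,-0.2,0,0,0,9],[0,14,-0.2,0,0,0,9],[0,16,-0.2,0,0,0,9],[0,16.8,-0.2,0,0,0,9],[0,16.8,-0.2,0,0,0,9],[0,16.8,-0.2,0,0,0,3],[0,16.8,-0.2,0,0,0,3],[0,16.8,-0.2,0,0,0,3],[0,16.8,-0.2,0,0,0,3],[0,16.8,-0.2,0,0,0,3],[0,16.8,-0.2,0,0,0,3],[0,16.8,-0.2,0,0,0,3],[0,16.8,-0.2,0,0,0,3]]]' 25
```

```text
time: 2.8
tool_pos: [0.4713, 0.1949, 0.0329]
tool_rot: [-1.57, -0.0, 0.0]
contact_force: [-0.5, 2.0, 1.6]
opening: 0.0367
```

```bash
python3 -m pendant '[[[0,-1.5,0,0,0,0,3],[0,-4,0,0,0,0,3],[0,-5,-2,0,0,0,3],[0,-5,-6,0,0,0,3],[0,-5,-10,0,0,0,3],[0,-5,-14,0,0,0,3],[0,-5,-18,0,0,0,3],[0,-5,-21.5,0,0,0,3],[0,-5,-23.6,0,0,0,3],[0,-5,-24.4,0,0,0,3],[0,-5,-24.5,0,0,0,3],[0,-5,-24.5,0,0,0,3],[0,-3,-24.5,0,0,0,3],[0,-1.6,-24.5,0,0,0,3],[0,-1,-24.5,0,0,0,3],[0,-1,-24.5,0,0,0,3],[0,-1,-24.5,0,0,0,3]]]' 30
python3 - <<'E'
from h import *
s=status.observe();print(s['tool_pos'],s['contact_force'])
c=cam('wrist'); save(c['image'],'pics/w2.png')
E
```

```text
time: 4.5
tool_pos: [0.4715, -0.0499, 0.0431]
tool_rot: [-1.571, -0.0, 0.001]
contact_force: [0.5, -0.1, -4.4]
opening: 0.0364
[ 0.47154564 -0.04987811  0.04307174] [ 0.51920814 -0.14028615 -4.44046173]
```

View pics/w2.png

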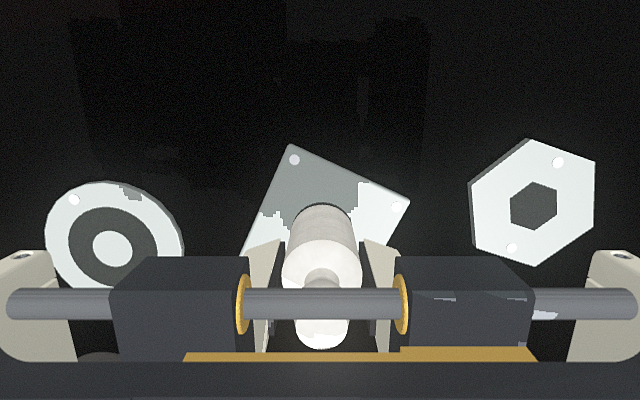

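The weight sits over its mark: only a thin even dark crescent shows at (322,205). I'll lower the last few mm and release.

```bash
python3 -m pendant '[[[0,0.2,0,0,0,0,3],[0,0.35,0,0,0,0,3],[0,0.4,0,0,0,0,3],[0,0.4,0,0,0,0,3],[0,0.4,0,0,0,0,3]]]'
```

```text
time: 5.05
tool_pos: [0.4713, -0.0504, 0.0389]
tool_rot: [-1.571, -0.0, 0.0]
contact_force: [-0.9, 0.4, -1.3]
opening: 0.0366
```

```bash
python3 -m pendant '[[[0,0,0,0,0,0,9],[0,0,0,0,0,0,9],[0,0,0,0,0,0,9],[0,0,0,0,0,0,9],[0,0,0,0,0,0,9],[0,-2,0,0,0,0,9],[0,-6,0,0,0,0,9],[0,-11,0,0,0,0,9],[0,-16,0,0,0,0,9],[5,-16,0.5,0,0,0,9],[10,-16,0.9,0,0,0,9],[12,-16,0.9,0,0,0,9],[12,-16,0.9,0,0,0,9],[12,-16,0.9,0,0,0,9]]]' 25
python3 - <<'E'
from h import *
s=status.observe();print(s['tool_pos'],s['contact_force'])
c=cam('wrist'); save(c['image'],'pics/w3.png'); import pickle; pickle.dump(c,open('w3.pkl','wb'))
E
```

```text
time: 6.45
tool_pos: [0.5904, -0.0412, 0.1979]
tool_rot: [-1.57, 0.002, 0.0]
contact_force: [-0.9, -1.0, -0.0]
opening: 0.0899
[ 0.59039027 -0.04119778  0.19792531] [-0.92623994 -0.99449684 -0.0112084 ]
```

View pics/w3.png

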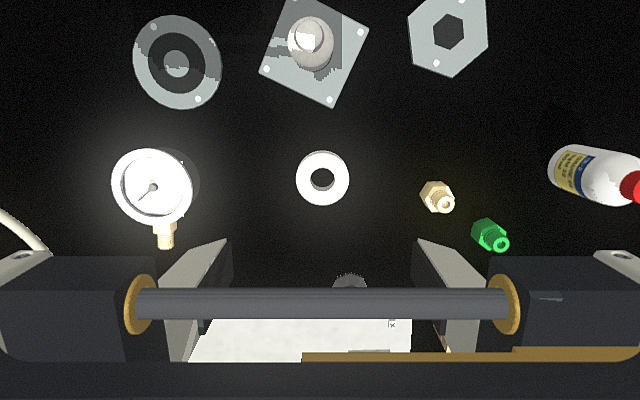

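The large weight stands centred on its rest. The ring is at (322,179), the ring mark at (176,63), and the adaptor hex at about (434,196). I'll measure these and crop the adaptor at the same time to read its hexagon yaw.

Run:
```python
from h import *
import pickle
c=pickle.load(open('w3.pkl','rb'))
im=c['image'].astype(float).mean(2)
from scipy import ndimage as N
l,_=N.label(im>110); k=N.binary_fill_holes(l==l[160,322]); v,u=np.argwhere(k).mean(0); print(u,v,k.sum())
print('ring',at_z(c,[[u,v]],.014).round(4),'ringmark',at_z(c,[[176,63.5]],.006).round(4),'adaptor',at_z(c,[[445,203]],.04).round(4),'large top',at_z(c,[[308,38]],.092).round(4))
row(.591,-.0415,.004,0)
save(cv2.resize(c['image'][165:230,405:475],None,fx=8,fy=8,interpolation=cv2.INTER_CUBIC),'pics/ad.png')
```

```text
322.0042789901583 177.6829268292683 2337
ring [[ 0.5916 -0.0411  0.014 ]] ringmark [[ 0.4828 -0.179   0.006 ]] adaptor [[0.6104 0.0766 0.04  ]] large top [[ 0.4733 -0.051   0.092 ]]
row [ 0.13 19.42 -0.03] [-0.     0.    -0.002]
```

View pics/ad.png

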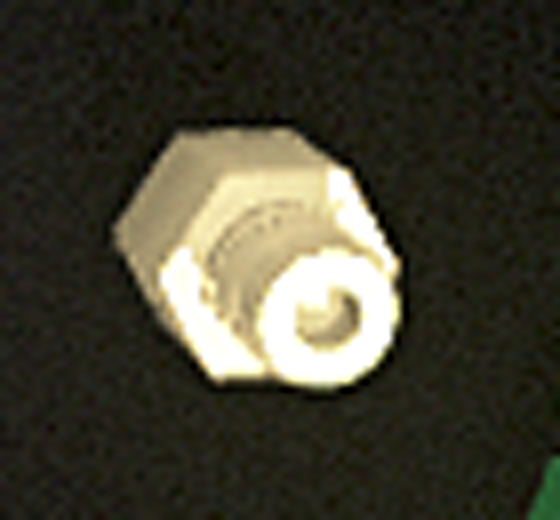

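```bash
python3 -m pendant '[[[0.1,5,0,0,0,0,9],[0.1,10,0,0,0,0,9],[0.1,15,0,0,0,0,9],[0.1,18,0,0,0,0,9],[0.1,19,0,0,0,0,9],[0.1,19.3,0,0,0,0,9],[0.1,19.3,0,0,0,0,9],[0.1,19.3,0,0,0,0,4.8],[0.1,19.3,0,0,0,0,4.8],[0.1,19.3,0,0,0,0,4.8],[0.1,19.3,0,0,0,0,4.8],[0.1,19.3,0,0,0,0,4.8],[0.1,19.3,0,0,0,0,4.8]]]' 25
python3 - <<'E'
from h import *
s=status.observe();print(s['tool_pos'],s['opening'])
p=s['tool_pos'];row(.4835,-.1785,p[2]+.007,0)
c=cam('wrist');P=at_z(c,[[1,1]],0)
# hex fit from ad.png corners
import pickle
c=pickle.load(open('w3.pkl','rb'))
q=np.array([[228,178],[330,165],[400,270],[165,265],[215,380]])/8+[405,165]
w=at_z(c,q,.022)[:,:2]; b=at_z(c,np.array([[185,130],[290,128],[115,230]])/8+[405,165],0)[:,:2]
print(w.round(4).tolist(),b.round(4).tolist())
for a,e in ((w[0],w[1]),(w[0],w[3]),(w[3],w[4]),(w[1],w[2]),(b[0],b[1]),(b[0],b[2])):
    d=e-a; print((np.degrees(np.arctan2(d[1],d[0]))+90+30)%60-30)
E
```

```text
time: 7.8
tool_pos: [0.5923, -0.0412, 0.0059]
tool_rot: [-1.571, -0.0, 0.0]
contact_force: [-0.4, 1.4, 2.7]
opening: 0.0522
[ 0.59231904 -0.04118726  0.00593303] 0.05215062901679035
row [-10.88  -0.71 -13.73] [-0.  0.  0.]
[[0.5995, 0.0701], [0.5979, 0.0827], [0.6115, 0.0929], [0.6109, 0.0633], [0.6262, 0.071]] [[0.5988, 0.0712], [0.5985, 0.0851], [0.6125, 0.0631]]
7.5619879744125456
-1.2848908846599585
-3.2929729668486516
6.845214860009918
1.0877890457910553
-0.6383679982927504
```

```bash
python3 -m pendant '[[[0,-1.5,0,0,0,0,4.8],[0,-4,0,0,0,0,4.8],[-1,-6.5,-2,0,0,0,4.8],[-3,-7,-5,0,0,0,4.8],[-6,-7,-8.5,0,0,0,4.8],[-8.5,-7,-11.5,0,0,0,4.8],[-10.3,-7,-13.2,0,0,0,4.8],[-10.9,-7,-13.7,0,0,0,4.8],[-10.9,-7,-13.7,0,0,0,4.8],[-10.9,-5,-13.7,0,0,0,4.8],[-10.9,-2.5,-13.7,0,0,0,4.8],[-10.9,-1.3,-13.7,0,0,0,4.8],[-10.9,-0.8,-13.7,0,0,0,4.8],[-10.9,-0.6,-13.7,0,0,0,4.8],[-10.9,-0.6,-13.7,0,0,0,4.8],[-10.9,-0.6,-13.7,0,0,0,4.8]]]' 30
```

```text
time: 9.45
tool_pos: [0.4841, -0.1786, 0.0124]
tool_rot: [-1.572, -0.002, 0.001]
contact_force: [0.7, -0.5, -2.1]
opening: 0.0518
```

```bash
python3 -m pendant '[[[0,0,0,0,0,0,9],[0,0,0,0,0,0,9],[0,0,0,0,0,0,9],[0,0,0,0,0,0,9],[0,-2,0,0,0,0,9],[0,-6,0,0,0,0,9],[0,-11,0,0,0,0,9],[0,-16,0,0,0,0,9],[12.7,-16,25.6,0,-0.52,0,9],[12.7,-16,25.6,0,-0.52,0,9],[12.7,-16,25.6,0,-0.52,0,9],[12.7,-16,25.6,0,-0.52,0,9],[12.7,-16,25.6,0,-0.52,0,6],[12.7,-16,25.6,0,-0.52,0,6],[12.7,-16,25.6,0,-0.52,0,6],[12.7,-16,25.6,0,-0.52,0,6],[12.7,-16,25.6,0,-0.52,0,6]]]' 25
python3 - <<'E'
from h import *
s=status.observe();print(s['tool_pos'],s['tool_rot'],s['opening'])
c=cam('wrist'); save(c['image'],'pics/w4.png'); row(.611,.077,.0045,.52)
E
```

```text
time: 11.15
tool_pos: [0.6097, 0.0766, 0.1716]
tool_rot: [-1.571, 0.001, 0.519]
contact_force: [0.4, -0.2, -0.2]
opening: 0.0608
[0.60970154 0.07663548 0.17156556] [-1.57068696e+00  7.90509544e-04  5.19382122e-01] 0.06084211690233572
row [ 0.15 16.72 -0.  ] [-0.    -0.001 -0.   ]
```

View pics/w4.png

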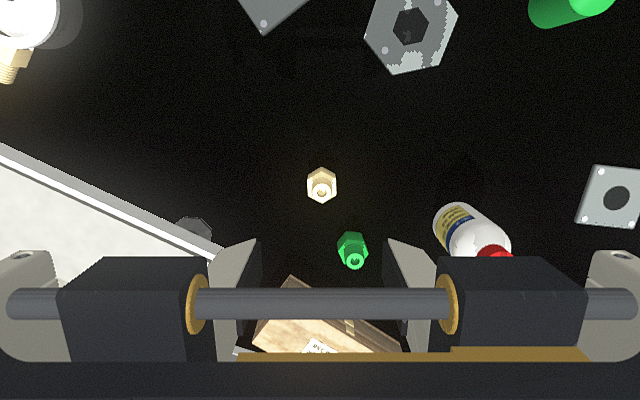

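The adaptor sits at (321,186) with its flats facing the jaws, and its green twin at (353,250) is clear of the fingers. I'll check the clearance to the bench plate behind.

Run:
```python
from h import *
import pickle
c=pickle.load(open('top.pkl','rb')); P=cloud(c)
for y0,y1 in ((-.05,-.01),(-.01,.03),(.03,.09),(.1,.2)):
    k=(P[...,2]>.06)&(P[...,1]>y0)&(P[...,1]<y1)&(P[...,0]>.62); k[:, :]&=P[...,2]<.4
    q=P[k]; print(y0,np.nanpercentile(q[:,0],1).round(3),np.nanmax(q[:,2]).round(3)) if len(q) else print(y0,None)
```

```text
-0.05 0.684 0.206
-0.01 0.683 0.173
0.03 0.689 0.118
0.1 0.806 0.13
```

At yaw +30° the gripper body would touch the plate edge (x≈0.684). I'll use the other flat pair (yaw −30°) with a narrow 4.5 cm opening, which clears both the green look-alike and the plate.

```bash
python3 -m pendant '[[[0.1,0,0,0,1.04,0,4.5],[0.1,0,0,0,1.04,0,4.5],[0.1,0,0,0,1.04,0,4.5],[0.1,0,0,0,1.04,0,4.5],[0.1,0,0,0,1.04,0,4.5],[0.1,0,0,0,1.04,0,4.5],[0.1,0,0,0,1.04,0,4.5],[0.1,0,0,0,1.04,0,4.5],[0.1,5,0,0,1.04,0,4.5],[0.1,9,0,0,1.04,0,4.5],[0.1,11,0,0,1.04,0,4.5],[0.1,11,0,0,1.04,0,4.5]]]' 20
python3 - <<'E'
from h import *
s=status.observe();print(s['tool_pos'],s['tool_rot'],s['opening'])
c=cam('wrist'); save(c['image'],'pics/w5.png'); row(.611,.077,.0045,-.52)
E
```

```text
time: 12.4
tool_pos: [0.6087, 0.0772, 0.0585]
tool_rot: [-1.574, 0.006, -0.518]
contact_force: [-0.9, 0.2, 0.8]
opening: 0.0447
[0.60867475 0.07721145 0.05853106] [-1.57415999  0.00583546 -0.51761585] 0.04469466183308491
row [0.09 5.64 0.01] [ 0.001  0.002 -0.002]
```

View pics/w5.png

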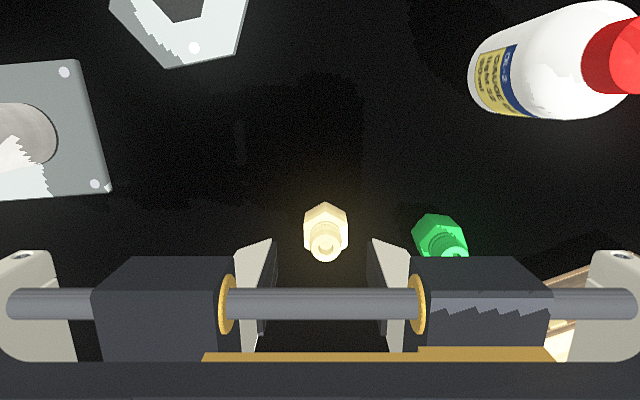

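The adaptor is centred between the fingers at (325,230), with its flats to the jaws. The green one at (440,235) stays outside the right finger.

```bash
python3 -m pendant '[[[0.1,2,0,0,0,0,4.5],[0.1,4,0,0,0,0,4.5],[0.1,5,0,0,0,0,4.5],[0.1,5.4,0,0,0,0,4.5],[0.1,5.4,0,0,0,0,4.5],[0.1,5.4,0,0,0,0,2],[0.1,5.4,0,0,0,0,2],[0.1,5.4,0,0,0,0,2],[0.1,5.4,0,0,0,0,2],[0.1,5.4,0,0,0,0,2]]]' 20
python3 - <<'E'
from h import *
s=status.observe();p=s['tool_pos'];print(p,s['opening'])
row(.456,.0757,p[2]+.007,-.3)
E
```

```text
time: 13.45
tool_pos: [0.6124, 0.0777, 0.0085]
tool_rot: [-1.57, -0.001, -0.52]
contact_force: [-1.3, -0.4, 5.8]
opening: 0.0267
[0.61241878 0.07768337 0.00849634] 0.026684292440088672
row [-13.48  -0.72  -7.94] [-0.001 -0.22   0.001]
```

```bash
python3 -m pendant '[[[0,-1,0,0,0,0,2],[0,-3,0,0,0,0,2],[-1,-4,-0.6,0,0,0,2],[-4,-4,-2.3,0,0,0,2],[-8,-4,-4.7,0,0,0,2],[-11,-4,-6.5,0,0,0,2],[-13,-4,-7.6,0,0,0,2],[-13.5,-4,-7.9,0,0,0,2],[-13.5,-4,-7.9,0,0,0,2],[-13.5,-3,-7.9,0,0,0,2],[-13.5,-2,-7.9,0,0,0,2],[-13.5,-1.3,-7.9,0,0,0,2],[-13.5,-1.3,-7.9,0,0,0,2]]]' 25
python3 - <<'E'
from h import *
s=status.observe();print(s['tool_pos'],s['contact_force'],s['opening'])
c=cam('side'); save(cv2.resize(c['image'][180:270,290:420],None,fx=6,fy=6,interpolation=cv2.INTER_CUBIC),'pics/s6.png')
E
```

```text
time: 14.75
tool_pos: [0.4549, 0.0761, 0.0191]
tool_rot: [-1.572, 0.003, -0.52]
contact_force: [-0.1, 0.2, -1.2]
opening: 0.0264
[0.45493605 0.07609093 0.0190855 ] [-0.13741368  0.17398972 -1.20133819] 0.02639655871715289
```

View pics/s6.png

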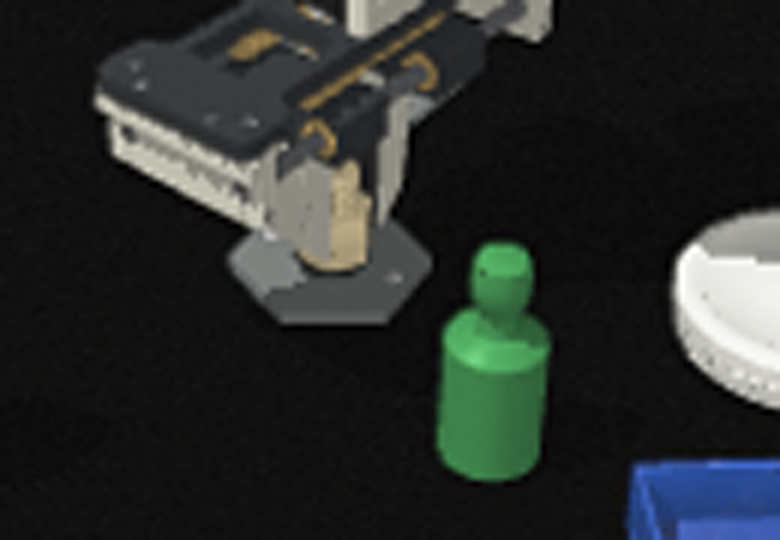

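The adaptor hangs just above the hexagonal rest at (335,265) in the crop. I'll lower it until it touches.

```bash
python3 -m pendant '[[[0,0.2,0,0,0,0,2],[0,0.4,0,0,0,0,2],[0,0.5,0,0,0,0,2],[0,0.5,0,0,0,0,2],[0,0.5,0,0,0,0,2]]]'; python3 -m pendant '[[[0,0.1,0,0,0,0,2],[0,0.1,0,0,0,0,2],[0,0.1,0,0,0,0,2]]]'
```

```text
time: 15.3
tool_pos: [0.4556, 0.0762, 0.0159]
tool_rot: [-1.571, -0.0, -0.52]
contact_force: [0.9, 0.4, -0.8]
opening: 0.0263
time: 15.6
tool_pos: [0.4555, 0.0762, 0.0147]
tool_rot: [-1.571, -0.0, -0.52]
contact_force: [-0.1, 0.5, -0.6]
opening: 0.0263
```

```bash
python3 -m pendant '[[[0,0.15,0,0,0,0,2],[0,0.15,0,0,0,0,2],[0,0.15,0,0,0,0,2]]]'; python3 -m pendant '[[[0,0.1,0,0,0,0,2],[0,0.1,0,0,0,0,2],[0,0.1,0,0,0,0,2]]]'
```

```text
time: 15.9
tool_pos: [0.4557, 0.0762, 0.0144]
tool_rot: [-1.57, -0.001, -0.52]
contact_force: [-4.1, -0.7, 14.5]
opening: 0.0263
time: 16.2
tool_pos: [0.4557, 0.0762, 0.0143]
tool_rot: [-1.57, -0.001, -0.52]
contact_force: [-7.0, -0.5, 26.4]
opening: 0.0264
```

```bash
python3 -m pendant '[[[0,-0.2,0,0,0,0,2],[0,-0.2,0,0,0,0,4.5],[0,-0.2,0,0,0,0,4.5],[0,-0.2,0,0,0,0,4.5],[0,-0.2,0,0,0,0,4.5],[0,-2,0,0,0,0,4.5],[0,-6,0,0,0,0,4.5],[0,-11,0,0,0,0,4.5],[0,-15,0,0,0,0,6],[0,-18,0,0,0,0,6],[0.9,-18,30.1,0,1.05,0,6],[0.9,-18,30.1,0,1.05,0,6],[0.9,-18,30.1,0,1.05,0,6],[0.9,-18,30.1,0,1.05,0,6],[0.9,-18,30.1,0,1.05,0,6],[0.9,-18,30.1,0,1.05,0,6],[0.9,-18,30.1,0,1.05,0,6],[0.9,-18,30.1,0,1.05,0,6],[0.9,-18,30.1,0,1.05,0,6],[0.9,-18,30.1,0,1.05,0,6]]]' 20
python3 - <<'E'
from h import *
s=status.observe();print(s['tool_pos'],s['tool_rot'],s['opening'])
c=cam('wrist'); save(c['image'],'pics/w7.png'); row(.6135,.333,.015,-np.pi/2)
E
```

```text
time: 18.2
tool_pos: [0.6126, 0.3318, 0.1926]
tool_rot: [-1.571, -0.0, -1.568]
contact_force: [-0.6, -0.4, -0.0]
opening: 0.0599
[0.61257969 0.33183392 0.19260878] [-1.57089504e+00 -1.79431633e-04 -1.56785191e+00] 0.05992016493546904
row [-0.12 17.79  0.08] [-0.     0.002 -0.   ]
```

View pics/w7.png

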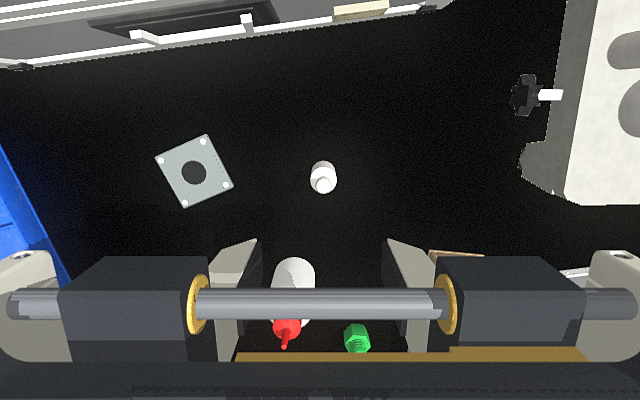

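The small weight is at (323,177), the mark of its rest at (193,172), and the bottle at (292,285) is outside the fingers.

Run:
```python
from h import *
import pickle
c=cam('wrist')
print('knob',at_z(c,[[322,184]],.056).round(4),'mark',at_z(c,[[193,172]],.006).round(4))
P=cloud(pickle.load(open('top.pkl','rb')))
for y0,y1 in ((.2,.3),(.3,.4),(.4,.47)):
    k=(P[...,2]>.06)&(P[...,2]<.5)&(P[...,1]>y0)&(P[...,1]<y1)&(P[...,0]>.64); q=P[k]
    print(y0,np.nanpercentile(q[:,0],1).round(3) if len(q) else None)
for x0,x1 in ((.4,.5),(.5,.6),(.6,.7)):
    k=(P[...,2]>.05)&(P[...,0]>x0)&(P[...,0]<x1)&(P[...,1]>.36); q=P[k]
    print(x0,np.nanpercentile(q[:,1],1).round(3),np.nanmax(q[:,2]).round(3)) if len(q) else print(None)
```

```text
knob [[0.6128 0.335  0.056 ]] mark [[0.4815 0.3346 0.006 ]]
0.2 0.804
0.3 0.813
0.4 0.81
0.4 0.444 0.206
0.5 0.454 0.205
0.6 0.47 0.207
```

```bash
python3 -m pendant '[[[-0.2,5,0,0,0,0,6],[-0.2,10,0,0,0,0,6],[-0.2,14,0,0,0,0,6],[-0.2,16.4,0,0,0,0,6],[-0.2,17.2,0,0,0,0,6],[-0.2,17.2,0,0,0,0,6],[-0.2,17.2,0,0,0,0,2],[-0.2,17.2,0,0,0,0,2],[-0.2,17.2,0,0,0,0,2],[-0.2,17.2,0,0,0,0,2],[-0.2,17.2,0,0,0,0,2],[-0.2,17.2,0,0,0,0,2],[-0.2,17.2,0,0,0,0,2]]]' 20
python3 - <<'E'
from h import *
s=status.observe();p=s['tool_pos'];print(p,s['opening'],s['contact_force'])
row(.4825,.3346,p[2]+.007,-np.pi/2)
E
```

```text
time: 19.6
tool_pos: [0.6132, 0.3351, 0.0209]
tool_rot: [-1.57, 0.0, -1.57]
contact_force: [0.3, 0.7, 4.4]
opening: 0.0242
[0.61322268 0.33505388 0.02087333] 0.024197995026346168 [0.25233059 0.66620444 4.4033    ]
row [  0.03  -0.71 -13.07] [-0.001  0.001 -0.   ]
```

```bash
python3 -m pendant '[[[0,-1,0,0,0,0,2],[0,-3,0,0,0,0,2],[0,-4,-1,0,0,0,2],[0,-4,-4,0,0,0,2],[0,-4,-8,0,0,0,2],[0,-4,-11,0,0,0,2],[0,-4,-12.6,0,0,0,2],[0,-4,-13.1,0,0,0,2],[0,-4,-13.1,0,0,0,2],[0,-2.5,-13.1,0,0,0,2],[0,-1.5,-13.1,0,0,0,2],[0,-1,-13.1,0,0,0,2],[0,-0.8,-13.1,0,0,0,2],[0,-0.8,-13.1,0,0,0,2],[0,-0.8,-13.1,0,0,0,2]]]' 25
python3 -m pendant '[[[0,0.1,0,0,0,0,2],[0,0.1,0,0,0,0,2],[0,0.1,0,0,0,0,2]]]'; python3 -m pendant '[[[0,0.1,0,0,0,0,2],[0,0.1,0,0,0,0,2],[0,0.1,0,0,0,0,2]]]'
```

```text
time: 21.1
tool_pos: [0.4822, 0.3349, 0.0285]
tool_rot: [-1.57, 0.0, -1.57]
contact_force: [-0.8, -0.1, -1.9]
opening: 0.0244
time: 21.4
tool_pos: [0.4819, 0.3349, 0.0274]
tool_rot: [-1.57, 0.0, -1.57]
contact_force: [0.2, -0.3, -3.2]
opening: 0.0243
time: 21.7
tool_pos: [0.4821, 0.3349, 0.0269]
tool_rot: [-1.57, 0.0, -1.57]
contact_force: [-0.9, -0.2, 4.6]
opening: 0.0243
```

```bash
python3 -m pendant '[[[0,0,0,0,0,0,2],[0,0,0,0,0,0,5],[0,0,0,0,0,0,5],[0,0,0,0,0,0,5],[0,0,0,0,0,0,5],[0,-2,0,0,0,0,5],[0,-6,0,0,0,0,5],[0,-11,0,0,0,0,5],[0,-16,0,0,0,0,5],[0,-20,0,0,0,0,5],[0,-22,-4,0,0,0,5],[0,-22,-9,0,0,0,5],[0,-22,-14,0,0,0,5],[0,-22,-16,0,0,0,5],[0,-22,-16,0,0,0,5]]]'
python3 - <<'E'
from h import *
import pickle
c=cam('top'); pickle.dump(c,open('top2.pkl','wb')); save(cv2.resize(c['image'][110:285,165:480],(800,444),interpolation=cv2.INTER_CUBIC),'pics/end.png')
P=cloud(c); z=P[...,2]
rests=dict(small=(.4828,.3346,.064),hex=(.456,.0757,.046),large=(.472,-.0495,.094),ring=(.4836,-.1784,.024))
for n,(x,y,h) in rests.items():
    k=(abs(P[...,0]-x)<.03)&(abs(P[...,1]-y)<.03)&(z>h-.007)&(z<h+.02); q=P[k]; print(n,len(q),(q.mean(0)-[x,y,h]).round(4) if len(q) else '')
d=cv2.absdiff(c['image'],pickle.load(open('top.pkl','rb'))['image']).mean(2)
print('bottle,gauge diff',d[145:180,233:262].mean(),d[120:172,425:465].mean())
E
```

```text
time: 23.2
tool_pos: [0.3194, 0.3346, 0.2468]
tool_rot: [-1.571, 0.0, -1.567]
contact_force: [0.3, -0.5, 0.0]
opening: 0.05
small 40 [-0.0013 -0.002  -0.0008]
hex 65 [-0.0002  0.0011 -0.0012]
large 89 [-0.0013  0.0005 -0.0011]
ring 406 [0.0003 0.0003 0.    ]
bottle,gauge diff 3.436124794745484 3.0277243589743588
```

View pics/end.png

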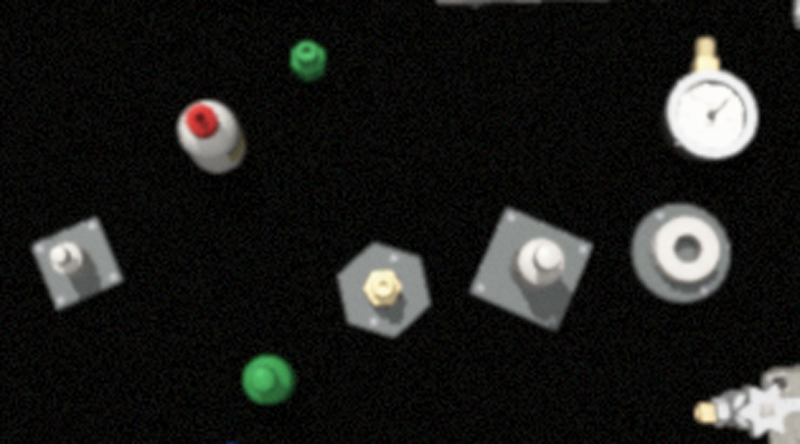

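All four pieces are upright on their marks, within about 2 mm in the depth data. The bottle, gauge and green look-alikes have not moved, so I'm handing in.

```bash
python3 -c "
from cell import robot
print(robot.hand_in())"
```

```text
the job is handed in; nothing more can be done
None
```

I set the large weight, ring gauge, brass adaptor and small weight each on its own rest and handed the job in; it used about 23 s of robot time.

- **Placing:** the last top-camera depth check put every piece within about 2.5 mm of its rest's centre. Heights were within about 1 mm of what was expected, and all four look upright in the picture.
- **Left alone:** the bottle, the pressure gauge and the green look-alikes appear unmoved in the before-and-after pictures.
- **Rough spot:** the adaptor was pressed onto its rest with about 26 N while I felt for contact, and I backed off before releasing it. No check failed or disagreed.

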